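# Battery on, filler cap off

## Task

Get the balcony watering unit ready for filling. First slide the loose battery fully home along the shoe on the unit's top until the spring catch holds it, and let go of it; then undo the filler cap (its thread may be right- or left-handed: find out by trying it both ways) and lift it off. Finish while still holding the cap upright in the gripper, a good 10 cm straight above the neck it came from, and leave the other loose things on the bench where they are.

Things in the scene. Friction and masses are not known exactly. Their poses are not given: they have to be found in the camera images.
- battery_center (a point): centre of the loose black battery, half-way up its 62 mm, 420 g, upright on the bench. Block 66 long (x) x 50 wide (y): grip across the 50 in the upper half. At the foot 8 mm thick flanges stand out 10 mm on both long sides (70 over all). +x is the leading end that goes on first; a grey ridge on top marks the trailing end; a cross notch underneath (9-27 mm ahead of centre) takes the catch
- shoe_start (a point): point on the fixed unit where the battery's centre (battery_center) is when set down at the open start of the shoe, 85 mm before shoe_home; the shoe's floor is 31 mm below. x = sliding direction (away from the robot), z up; the battery's axes go along these. Here the track is open at the top; its 9 mm high side walls flare to 80 mm apart. Slide from here, low and level
- shoe_home (a point): where the battery's centre must end; axes as shoe_start. Floor of the black shoe 31 mm below, 104 mm over the bench. From 37 mm before this point two aluminium lips (tops 15.5 mm over the floor) hold the flanges down with 2.5 mm to spare, 1.5 mm each side. In the last 15 mm the battery rides over a spring catch (some 5 N of push) and drops behind it, 0.5 mm before the end stop
- detent (a joint): the shoe's spring catch, a sprung steel roller in the floor: 0 when up (free, or sprung into the battery's notch), about 0.003 m when pressed down under the battery
- cap_grip (a point): grip point of the black filler cap: centre of the upright bar on it, 28 mm above neck_seat while the cap is on. The bar is 60 long (cap's x) x 14 thick (cap's y), from 6 to 42 mm above the seat; grip across the 14. Under it a disc 76 mm across, 6 thick, with a 10 mm skirt round the neck. 90 g. The bar starts along the unit's x within 6 degrees
- neck_seat (a point): centre of the fixed filler neck's top, on which the cap's disc rests, 134 mm over the bench; axes as the unit's. Quick thread, hand not visible and different from case to case: the right way the cap turns 55 to 70 degrees with hardly any effort to a stop, and near that stop (within 3 degrees) lifts straight off; the wrong way it stops hard after 3 to 17 degrees. 0.5 N m is plenty
- tank: the fixed watering unit: grey tank 210 deep (x) x 350 wide (y) x 100 high, origin under its centre. On top: the filler neck (34 mm high, 115 mm to the left, +y), a round pump housing (72 mm across, 42 high, 12 mm to the left) and the battery shoe on the right part (105 mm to the right)
- dish: white ceramic dish, 100 mm across, 32 high, origin under its centre; to be left alone
- wrench: chrome wrench 200 mm long lying on the bench, along its x; to be left alone
- pliers: pliers with red plastic handles, 180 mm long along its x, lying on the bench, origin near the pivot at bench height; to be left alone
- jar: glass jar, 66 mm across, 90 high, origin under its centre; to be left alone
- pot: terracotta pot, 110 mm across, 100 high, origin under its centre; to be left alone
- trowel: hand trowel 290 mm long along its x, lying on the bench; to be left alone
- tin: aluminium tin, 60 mm across, 55 high, origin under its centre; to be left alone
Mind the look-alikes: they are no part of the job. Leave any purple look-alike of the part that bears battery_center alone. Leave any green or orange look-alike of the part that bears cap_grip alone.

How it is judged:
On the way, in this order (a step that is already met when the one before it is completed fails the run):
1. the battery is home in the shoe behind the catch, and let go (x of battery_center in the frame of shoe_home between -0.004 and 0.004 m and y of battery_center in the frame of shoe_home between -0.004 and 0.004 m and z of battery_center in the frame of shoe_home between -0.003 and 0.003 m and value of joint detent below 0.0012 m and contact force between the fingers and battery below 0.1 N), for 0.2 s.
2. the cap is off the neck, in the gripper (z of cap_grip in the frame of neck_seat above 0.058 m and contact force between the fingers and cap above 1 N), for 0.2 s.
At the end, for the whole second after the job is handed in: Cap held still and upright (20 deg) in the gripper, 70 mm or more above its seat, within 60 mm of the neck's axis, touching nothing else; battery within 4 mm of home along and across the shoe, 3 mm in height, catch sprung up, not touched (all of step 1 and z of cap_grip in the frame of neck_seat above 0.098 m and horizontal distance between cap_grip and neck_seat below 0.06 m and angle between cap_grip's own z axis and vertical below 0.35 rad and contact force between the fingers and cap above 1 N and contact force between cap and tank below 0.05 N and linear speed of cap below 0.03 m/s); the arm keeps its last pose, push and grip.
It fails at once if a loose bystander (dish, wrench, pliers, jar, pot, trowel or tin) is shifted (distance of any of dish, wrench, pliers, jar, pot, trowel, tin from where it was at the start of the episode above 0.03 m).
It also fails if it takes over 67 s, if anything falls off the work surface, if the arm or the gripper's body presses on something with over 40 N, if the wrist force passes 120 N, or if a joint passes its speed limit or range.

## Robot

A 6-joint arm with a two-finger parallel gripper is mounted at the origin on the work surface. World frame = base frame: x ahead of the robot, y to its left, z up, the work surface at z = 0. Lengths are in m, angles in rad, forces in N, time in s.
With the tool pointing down it reaches from about 0.25 to 0.775 m from the base axis. Payload 4 kg.
Tool frame: the origin (TCP) lies midway between the tips of the shut fingers; the grasp point (between the pads) lies 19 mm behind it (robot.tcp_to_grasp is the distance from the TCP to the grasp point, in m); x points along the fingers, y is the direction in which the jaws open and shut, and the axes are right-handed (so a half turn about x gives the same grasp; the last joint's range is limited). The gripper opens to 94 mm and grips with 3 to 60 N. Pads are 16 mm wide; open, the fingers measure 119 mm over their backs; the gripper's body (75 mm by 177 mm) begins 78 mm behind the grasp point.
Start: joints at [-1.286, 0.087, 1.371, -0, 1.684, -0.103], TCP at [0.208, -0.509, 0.206] pointing down, gripper open.
Joint ranges: [-3.1, 3.1], [-0.76, 2.03], [0.27, 2.55], [-1.08, 4.22], [0.17, 2.65], [-2.57, 2.57]. Speed limits (rad/s): [2.79, 2.79, 3.14, 3.14, 3.14, 3.14].

## Interface

Orientations are given as [roll, pitch, yaw] about the fixed x, y, z axes, in that order (R = Rz(yaw) Ry(pitch) Rx(roll)).
In Python, from bench import robot gives the robot as it stands.
- The arm moves only by the tool send_rows, never from a script. Its argument "increments" is a list of rows, each a list of 5 numbers: the opening, from -1 (shut) to 1 (fully open), so that 0 is half open, then the shift along the tool's x, y, z in m, then the turn about the tool's x in rad. In form: [[hand, tx, ty, tz, roll], ...]. A call has 1 to 5 rows; each row is the pose to reach, as a shift and turn from the pose commanded when the call began, along the tool's axes at that moment; what a row does not reach only later rows make up. A row lasts 1/12 s, in which the tool goes at most 41.7 mm and 7.16 degrees, less where a joint would pass 70% of its speed; a pose out of reach is approached as far as the arm can. A call with a gripper value outside its range is refused whole. The fingers move at their own pace and stop on an object; the grip force is fixed at half the most. Time passes only in rows, so rows that repeat a pose let the fingers close. It gives the time, the measured TCP pose, the force and the opening at its end, in the units of the state.
- robot.get_obs(): the state, without advancing time (a new reading comes with each control period).
- robot.snapshot(name): name is "scene" or "top" or "wrist"; returns a dict with "image" (420x560x3 uint8, red, green, blue), "intrinsics" (3x3 intrinsics, pixels), "world_from_camera" (4x4, takes a point from camera to world coordinates). Camera axes: x right, y down, z forward; pixel columns grow to the right and rows downward; lengths in m; the calibration is good to about 2 mm. A picture is of the moment at which its call begins. There is no depth.
- robot.close_job(): hands the job in, once; it reports no verdict.
The state is a dict: "time": time; "joint_positions": joint angles; "qvel": joint speeds; "joint_torque": joint torques, N m; "tool_pos": TCP position; "ee_rot": TCP orientation; "wrist_force": force on the tool from outside, world axes, zero at the start; "wrist_torque": the same for the moment, N m; "width": finger opening in m.
Only numpy, scipy, OpenCV 4.12 (cv2) and the standard library are available. Lean on these libraries where they do the work, as an engineer would, in place of code of your own. Each camera call takes 0.05 s, during which the arm holds its last target.

## Working session

There is one attempt and no reset: what is moved stays moved. The work goes in short steps, Python scripts to look and compute and a tool call to move; the robot and the scene stay as the last step left them, time stands still between calls to the robot, and variables do not carry over. Pictures are saved under pics/ and viewed, and the job is handed in when it is done.

Besides the shell and the picture viewer there is one more tool, called after "Call:" as a command line: name --pt "numbers of a row" for each row, then --argument value for the rest. send_rows: Moves the arm, as the interface text tells. Its arguments: {"type":"object","properties":{"increments":{"type":"array"}},"required":["increments"]}

```bash
mkdir -p pics; ls
cat > h.py <<'E'
import numpy as np, cv2
from bench import robot
def snap(n,f):
    s=robot.snapshot(n); cv2.imwrite('pics/'+f,s['image'][:,:,::-1]); np.savez('pics/'+f[:-4]+'.npz',**s); return s
def load(f):
    return dict(np.load('pics/'+f+'.npz'))
def ray(s,u,v,z):
    K=s['intrinsics'];T=s['world_from_camera']
    d=T[:3,:3]@np.linalg.inv(K)@np.array([u,v,1.]);o=T[:3,3]
    return o+d*(z-o[2])/d[2]
def proj(s,p):
    T=s['world_from_camera'];c=T[:3,:3].T@(np.array(p)-T[:3,3]);q=s['intrinsics']@c;return q[:2]/q[2]
E
python3 - <<'E'
from h import *
np.set_printoptions(precision=4,suppress=True)
for n in ['scene','top','wrist']:
    s=snap(n,n+'0.png'); print(n,s['world_from_camera'],s['intrinsics'][0,0])
print(robot.get_obs())
E
```

```text
pics
scene [[ 0.8095  0.4602 -0.3645  0.8527]
 [ 0.587  -0.645   0.4894 -0.5665]
 [-0.0099 -0.6101 -0.7922  0.9945]
 [ 0.      0.      0.      1.    ]] 378.9273070914114
top [[-0.0038 -0.9864  0.1643  0.2343]
 [-1.      0.0033 -0.0034 -0.0463]
 [ 0.0028 -0.1643 -0.9864  1.5478]
 [ 0.      0.      0.      1.    ]] 440.9303410926694
wrist [[ 0.3779 -0.8961 -0.2327  0.2742]
 [-0.9258 -0.3667 -0.0916 -0.4819]
 [-0.0032  0.2501 -0.9682  0.3827]
 [ 0.      0.      0.      1.    ]] 321.3534076910543
{'time': 0.15, 'joint_positions': array([-1.2861,  0.0878,  1.3719, -0.    ,  1.6836, -0.1031]), 'qvel': array([-0.001 , -0.0021, -0.0043,  0.0002,  0.0005, -0.0018]), 'joint_torque': array([  0.0009, -34.0644, -30.2793,   0.0718,   0.0305,  -0.0001]), 'tool_pos': array([ 0.2079, -0.5088,  0.2046]), 'ee_rot': array([-1.6701,  1.5691,  1.8592]), 'wrist_force': array([ 0.4636,  0.2891, -0.4844]), 'wrist_torque': array([-0.0461,  0.0364,  0.0644]), 'width': 0.09358699581367283}
```

View pics/scene0.png

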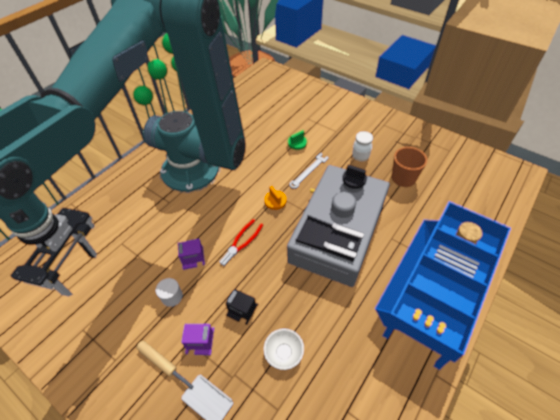

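View pics/top0.png

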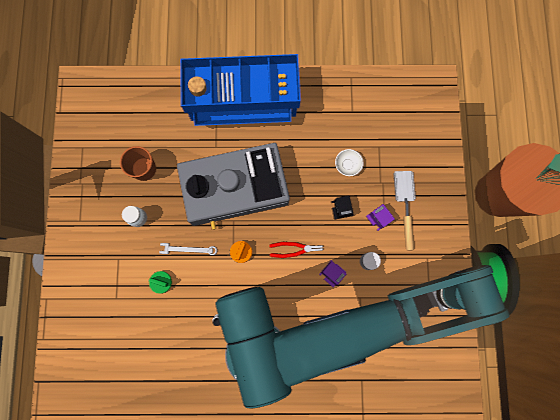

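View pics/wrist0.png

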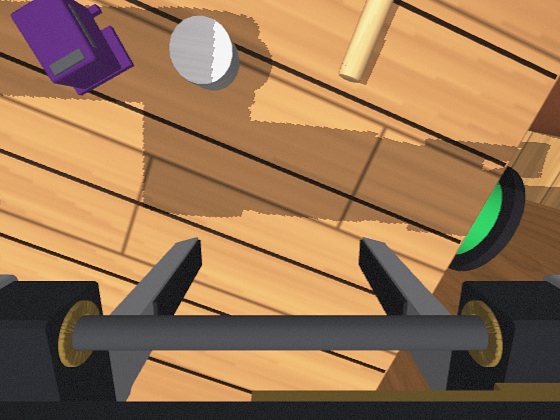

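Battery candidates in the top view are black (343,207), purple (380,216) and purple (333,272); I choose the black one. Cap candidates are black on the neck (197,186), orange (241,251) and green (160,281); I choose the black one on the unit. I'll check both in a crop.

Run:
```python
from h import *
s=load('top0')['image'][:,:,::-1]; a=s[135:235,170:300]; a=cv2.resize(a,None,fx=6,fy=6,interpolation=cv2.INTER_CUBIC); cv2.imwrite('pics/ct.png',a)
b=cv2.resize(s[185:230,320:365],None,fx=10,fy=10,interpolation=cv2.INTER_CUBIC); cv2.imwrite('pics/cb.png',b)
s=load('scene0')['image'][:,:,::-1]; a=s[155:290,270:400]; cv2.imwrite('pics/cs.png',cv2.resize(a,None,fx=4.4,fy=4.4,interpolation=cv2.INTER_CUBIC))
a=s[280:330,215:265]; cv2.imwrite('pics/csb.png',cv2.resize(a,None,fx=9,fy=9,interpolation=cv2.INTER_CUBIC))
```

```text
(no output)
```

View pics/ct.png

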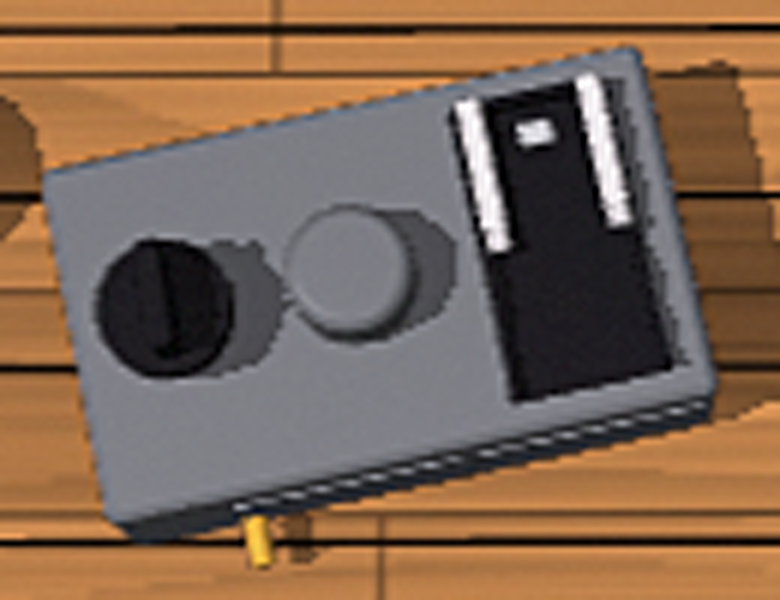

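View pics/cb.png

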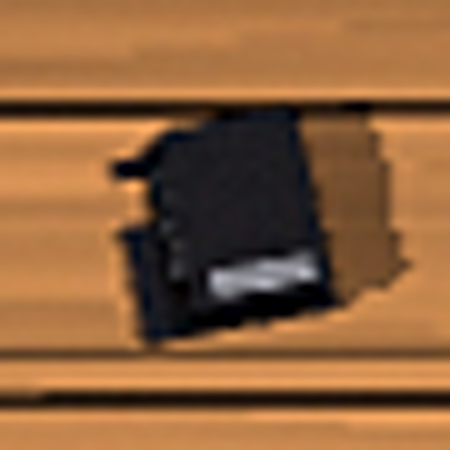

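View pics/csb.png

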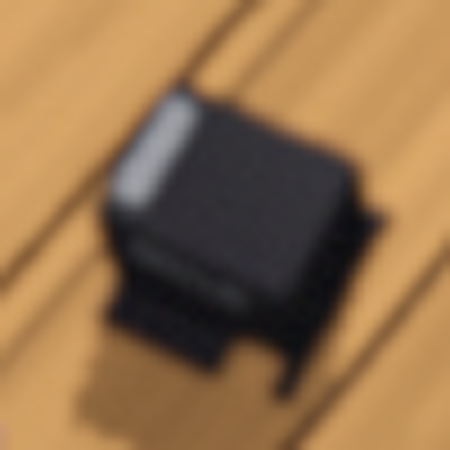

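The crops confirm it. The battery is black, with its grey ridge toward the robot, so the leading end points +x and it is rotated slightly. The cap is black with its bar roughly along the unit's x. The shoe's catch shows as the bright spot near its far end. Next come coarse positions.

Run:
```python
from h import *
np.set_printoptions(precision=4,suppress=True)
s=load('top0')
f=lambda x,y:(170+(x+.5)/6-.5,135+(y+.5)/6-.5)
# tank top corners
C=[ray(s,*f(*p),.1)[:2] for p in [(42,172),(636,46),(714,388),(110,525)]]
print(np.array(C)); print('yaw y', [np.degrees(np.arctan2(*( (C[i]-C[j])[::-1]))) for i,j in ((0,1),(3,2),(0,3),(1,2))])
print('centre',np.mean(C,0))
print('cap',ray(s,*f(167,303),.176),ray(s,*f(163,308),.14), 'bar ends', ray(s,*f(155,248),.176),ray(s,*f(178,350),.176))
print('lips',[ray(s,*f(*p),.1195)[:2] for p in [(470,100),(500,250),(587,75),(622,222)]])
print('catch',ray(s,*f(534,132),.104))
g=lambda x,y:(320+(x+.5)/10-.5,185+(y+.5)/10-.5)
print('bat top', np.array([ray(s,*g(*p),.062)[:2] for p in [(160,135),(297,108),(332,300),(180,322)]]))
o=robot.get_obs()
from scipy.spatial.transform import Rotation as R
print(R.from_euler('xyz',o['ee_rot']).as_matrix())
```

```text
[[ 0.6386  0.2707]
 [ 0.7117 -0.065 ]
 [ 0.5133 -0.1074]
 [ 0.4374  0.2268]]
yaw y [np.float64(102.27591239323002), np.float64(102.79521951341815), np.float64(12.299891817914581), np.float64(12.070793679391082)]
centre [0.5752 0.0813]
cap [0.5455 0.1855 0.176 ] [0.5509 0.1937 0.14  ] bar ends [0.5755 0.1926 0.176 ] [0.52   0.1791 0.176 ]
lips [array([0.6741, 0.0283]), array([0.5878, 0.0113]), array([ 0.6884, -0.0372]), array([ 0.6036, -0.0564])]
catch [ 0.66   -0.0071  0.104 ]
bat top [[ 0.5243 -0.2704]
 [ 0.5336 -0.3177]
 [ 0.4667 -0.3275]
 [ 0.4593 -0.2754]]
[[-0.0005  0.3781 -0.9258]
 [ 0.0016 -0.9258 -0.3781]
 [-1.     -0.0017 -0.0002]]
```

```bash
cat >> h.py <<'E'
def delta(target,a=None):
    """target TCP world xyz, a = wanted world angle of tool y (deg). prints tx ty tz roll"""
    from scipy.spatial.transform import Rotation as R
    o=robot.get_obs(); M=R.from_euler('xyz',o['ee_rot']).as_matrix()
    d=M.T@(np.array(target)-o['tool_pos']); a0=np.degrees(np.arctan2(M[1,1],M[0,1]))
    r=0 if a is None else -np.radians((a-a0+180)%360-180)
    print('now',o['tool_pos'].round(4),'ang',round(a0,2),'t',round(o['time'],2),'w',round(o['width'],4),'F',o['wrist_force'].round(1),'q',o['joint_positions'].round(2))
    print('delta',d.round(4),'roll',round(r,4))
E
python3 -c "
from h import *
delta([.44,-.30,.2],-83)
s=load('top0')
for p in ((380,216),(333,272),(371,261)):print(ray(s,*p,.05))"
```

```text
now [ 0.2079 -0.5088  0.2046] ang -67.78 t 0.15 w 0.0936 F [ 0.5  0.3 -0.5] q [-1.29  0.09  1.37 -0.    1.68 -0.1 ]
delta [ 0.0048 -0.1055 -0.2938] roll 0.2656
[ 0.46323285 -0.42337002  0.05      ]
[ 0.27304934 -0.25659947  0.05      ]
[ 0.30941885 -0.38612269  0.05      ]
```

Call:
send_rows --pt "1 0.0 -0.014 -0.039 0.053" --pt "1 0.0 -0.028 -0.078 0.106" --pt "1 0.0 -0.042 -0.117 0.16" --pt "1 0.0 -0.056 -0.156 0.21" --pt "1 0.0 -0.07 -0.195 0.265"

```text
time: 0.57
tool_pos: [0.3629, -0.3691, 0.2052]
ee_rot: [-1.064, 1.57, 2.197]
wrist_force: [1.2, -0.8, 0.8]
width: 0.0941
```

```bash
python3 -c "
from h import *
delta([.44,-.30,.2],-83)"
```

```text
now [ 0.3629 -0.3691  0.2052] ang -83.15 t 0.57 w 0.0941 F [ 1.2 -0.8  0.8] q [-0.9   0.02  1.45  0.    1.68  0.55]
delta [ 0.0052 -0.0594 -0.0848] roll -0.0027
```

Call:
send_rows --pt "1 0.0 -0.02 -0.027 0" --pt "1 0.0 -0.038 -0.053 0" --pt "1 0.0 -0.057 -0.08 0" --pt "1 0.0 -0.057 -0.08 0"

```text
time: 0.9
tool_pos: [0.4378, -0.3, 0.205]
ee_rot: [-2.196, 1.568, 1.075]
wrist_force: [-1.1, -0.4, 0.7]
width: 0.094
```

```bash
python3 -c "
from h import *
delta([.44,-.30,.2],-83)
s=snap('wrist','w1.png');print(s['world_from_camera'])"
```

```text
now [ 0.4378 -0.3     0.205 ] ang -82.58 t 0.9 w 0.094 F [-1.1 -0.4  0.7] q [-0.71  0.04  1.42  0.    1.68  0.73]
delta [ 0.005   0.0003 -0.0022] roll 0.0074
[[ 0.12892454 -0.96034561 -0.24721401  0.50853601]
 [-0.99164725 -0.12580026 -0.02846091 -0.29146804]
 [-0.00376727  0.2488184  -0.96854283  0.38338813]
 [ 0.          0.          0.          1.        ]]
```

View pics/w1.png

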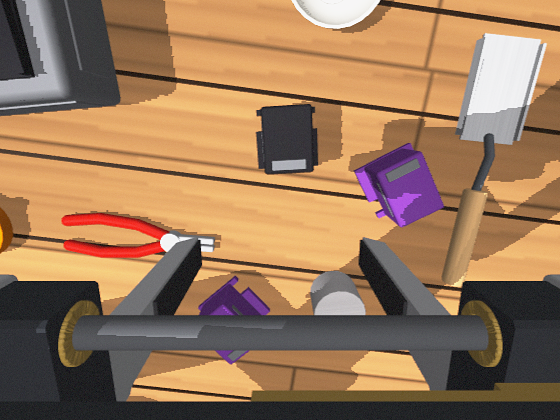

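Run:
```python
from h import *
s=load('w1')['image'][:,:,::-1]; cv2.imwrite('pics/w1c.png',cv2.resize(s[95:185,240:340],None,fx=6,fy=6,interpolation=cv2.INTER_CUBIC))
```

```text
(no output)
```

View pics/w1c.png

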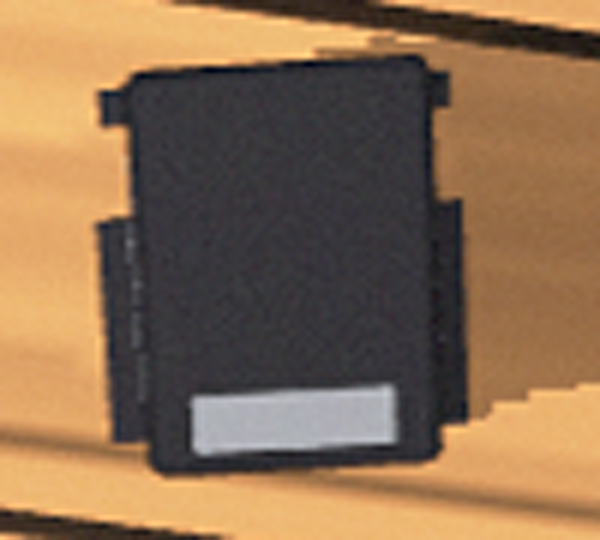

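Run:
```python
from h import *
np.set_printoptions(precision=4,suppress=True)
s=load('w1')
g=lambda x,y:(240+(x+.5)/6-.5,95+(y+.5)/6-.5)
P=np.array([ray(s,*g(*p),.062)[:2] for p in [(130,72),(425,57),(440,462),(150,474)]]);print(P,P.mean(0))
for i,j in ((0,3),(1,2),(0,1),(3,2)):
    d=P[i]-P[j];print(np.linalg.norm(d),np.degrees(np.arctan2(d[1],d[0])))
Q=np.array([ray(s,*g(*p),.008)[:2] for p in [(98,220),(112,440),(465,200),(467,422)]]);print(Q)
r=np.array([ray(s,*g(*p),.062)[:2] for p in [(193,425),(397,415)]]);print('ridge',r,r.mean(0))
# purple nearest
im=s['image'].astype(int);m=((im[:,:,0]>70)&(im[:,:,2]>100)&(im[:,:,1]<60)).astype('uint8');m[240:]=0
ys,xs=np.where(m[:,340:]);c=cv2.minAreaRect(np.c_[xs+340,ys].astype('float32'));print([ray(s,*p,.03)[:2] for p in cv2.boxPoints(c)])
```

```text
[[ 0.5247 -0.2703]
 [ 0.533  -0.3164]
 [ 0.4696 -0.3287]
 [ 0.4613 -0.2809]] [ 0.4971 -0.2991]
0.06422448534029943 9.56987350339671
0.06452804902347213 10.986291989857355
0.04690755136439659 100.16971239236348
0.048500469629730904 99.81468065325706
[[ 0.5001 -0.2637]
 [ 0.459  -0.271 ]
 [ 0.5126 -0.332 ]
 [ 0.4714 -0.339 ]]
ridge [[ 0.4704 -0.2871]
 [ 0.4764 -0.3204]] [ 0.4734 -0.3038]
[array([ 0.4737, -0.3762]), array([ 0.5133, -0.4358]), array([ 0.4474, -0.4874]), array([ 0.404, -0.426])]
```

```bash
python3 -c "
from h import *
delta([.497,-.299,.1],-79.9)"
```

```text
now [ 0.436 -0.302  0.205] ang -82.68 t 0.95 w 0.0937 F [-0.4 -0.2  0.4] q [-0.71  0.04  1.42  0.    1.68  0.73]
delta [ 0.1049  0.0049 -0.0609] roll -0.0485
```

Call:
send_rows --pt "0.8 0.026 0.0012 -0.015 -0.012" --pt "0.8 0.052 0.0025 -0.03 -0.024" --pt "0.8 0.079 0.0037 -0.046 -0.036" --pt "0.8 0.105 0.0049 -0.061 -0.0485" --pt "0.8 0.105 0.0049 -0.061 -0.0485"

```text
time: 1.37
tool_pos: [0.4932, -0.2999, 0.0933]
ee_rot: [-0.821, 1.559, 2.492]
wrist_force: [-0.9, 0.1, -1.4]
width: 0.0847
```

```bash
python3 -c "
from h import *
delta([.497,-.299,.022],-79.9)
snap('wrist','w2.png')"
```

```text
now [ 0.4932 -0.2999  0.0933] ang -80.16 t 1.37 w 0.0847 F [-0.9  0.1 -1.4] q [-0.64  0.2   1.46  0.    1.49  0.75]
delta [ 0.0712  0.0004 -0.0045] roll -0.0046
```

View pics/w2.png

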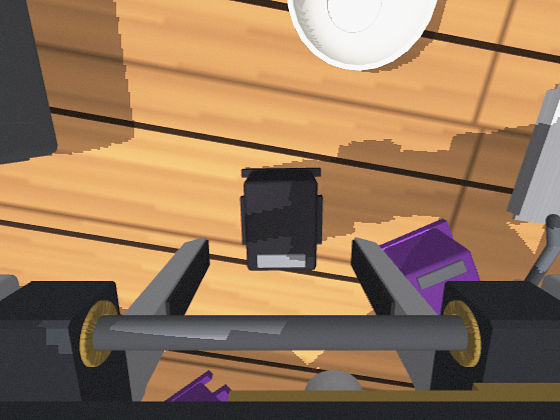

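The battery (281,225) is centred between the fingers, and the right finger clears the purple one. Going down.

Call:
send_rows --pt "0.7 0.02 0.0 -0.003 -0.004" --pt "0.7 0.04 0.0 -0.0035 -0.004" --pt "0.7 0.055 0.0 -0.0035 -0.004" --pt "0.7 0.065 0.0 -0.0035 -0.004" --pt "0.7 0.065 0.0 -0.0035 -0.004"

```text
time: 1.83
tool_pos: [0.4974, -0.3013, 0.0347]
ee_rot: [-0.609, 1.568, 2.707]
wrist_force: [-0.9, -0.3, -0.2]
width: 0.0797
```

```bash
python3 -c "
from h import *
delta([.497,-.299,.022],-79.9)
snap('wrist','w3.png')"
```

```text
now [ 0.4974 -0.3013  0.0347] ang -80.03 t 1.83 w 0.0797 F [-0.9 -0.3 -0.2] q [-0.64  0.25  1.53 -0.    1.36  0.76]
delta [ 0.0127 -0.0023 -0.    ] roll -0.0023
```

View pics/w3.png

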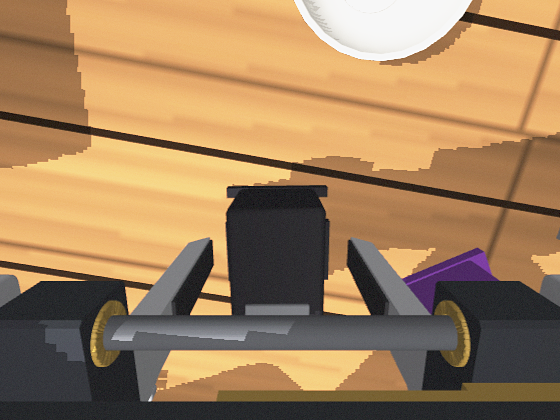

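Call:
send_rows --pt "0.7 0.012 -0.002 0 0" --pt "0.7 0.012 -0.002 0 0" --pt "0.0 0.012 -0.002 0 0" --pt "0.0 0.012 -0.002 0 0" --pt "-0.2 0.012 -0.002 0 0"

```text
time: 2.3
tool_pos: [0.4991, -0.2994, 0.0242]
ee_rot: [2.269, 1.57, -0.698]
wrist_force: [-0.2, 0.4, 0.5]
width: 0.0631
```

Call:
send_rows --pt "-1 0 0 0 0" --pt "-1 0 0 0 0" --pt "-1 0 0 0 0" --pt "-1 0 0 0 0"

```text
time: 2.63
tool_pos: [0.499, -0.2992, 0.0239]
ee_rot: [2.338, 1.57, -0.628]
wrist_force: [0.1, -0.4, 1.1]
width: 0.0498
```

```bash
python3 -c "
from h import *
delta([.497,-.299,.022],-79.9)
snap('wrist','w4.png')"
```

```text
now [ 0.499  -0.2992  0.0239] ang -79.95 t 2.63 w 0.0498 F [ 0.1 -0.4  1.1] q [-0.64  0.26  1.54  0.    1.34  0.76]
delta [ 0.0019 -0.0006  0.0019] roll -0.0009
```

View pics/w4.png

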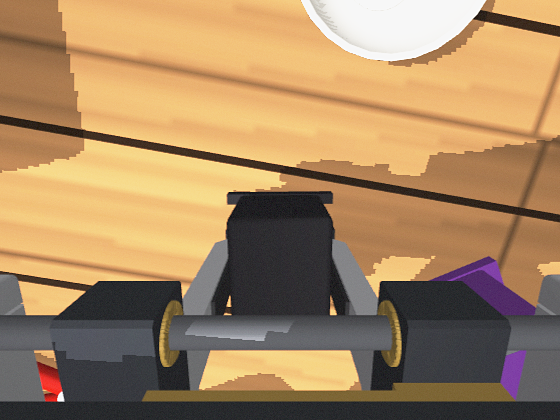

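Call:
send_rows --pt "-1 -0.03 0 0 0" --pt "-1 -0.07 0 0 0" --pt "-1 -0.11 0 0 0" --pt "-1 -0.15 0 0 0" --pt "-1 -0.19 0 0 0"

```text
time: 3.1
tool_pos: [0.4979, -0.2985, 0.2137]
ee_rot: [-0.795, 1.568, 2.522]
wrist_force: [0.0, -0.8, -3.5]
width: 0.05
```

```bash
python3 -c "
from h import *
delta([.50,-.04,.25],-77.7)
s=load('w4')['image'][:,:,::-1]; cv2.imwrite('pics/w4c.png',cv2.resize(s[180:240,215:345],None,fx=6,fy=6,interpolation=cv2.INTER_CUBIC))"
```

```text
now [ 0.4979 -0.2985  0.2137] ang -79.96 t 3.1 w 0.05 F [ 0.  -0.8 -3.5] q [-0.64  0.16  1.28 -0.    1.71  0.76]
delta [-0.0359 -0.2542 -0.0471] roll -0.0394
```

View pics/w4c.png

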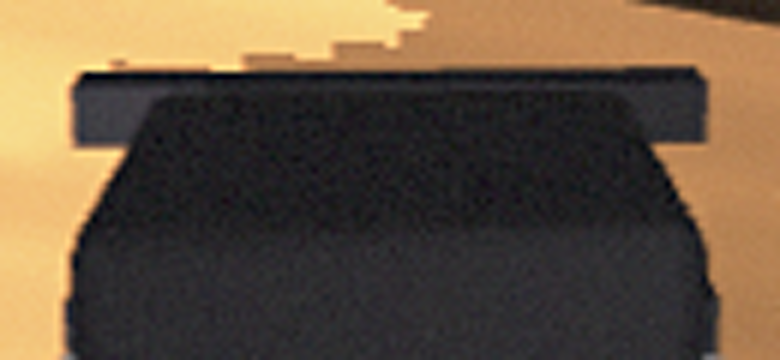

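```bash
python3 -c "
from h import *
s=load('w4')
t=np.array([.499,-.2992]);a=np.radians(10.05);X=np.array([np.cos(a),np.sin(a)]);Y=np.array([-X[1],X[0]])
for u,v,z in ((280,193,.008),(280,191.7,.0),(280,219.5,.062),(227.5,193,.008),(333,193,.008)):
  d=ray(s,u,v,z)[:2]-t;print(z,d@X,d@Y)
print(s['world_from_camera'])
"
```

```text
0.008 0.03171798921695579 1.2007856465323315e-05
0.0 0.030930798758270338 1.4429580612451755e-05
0.062 0.0304920557408562 -3.5741379805931826e-06
0.008 0.03172066301198723 0.03235531299466102
0.008 0.031715290645368384 -0.032631004515279505
[[ 1.74272622e-01 -9.53375598e-01 -2.46381862e-01  5.69347432e-01]
 [-9.84697148e-01 -1.68922802e-01 -4.28557404e-02 -2.86782493e-01]
 [-7.61897225e-04  2.50080099e-01 -9.68224852e-01  2.02186668e-01]
 [ 0.00000000e+00  0.00000000e+00  0.00000000e+00  1.00000000e+00]]
```

Call:
send_rows --pt "-1 -0.007 -0.04 -0.009 -0.01" --pt "-1 -0.014 -0.08 -0.018 -0.02" --pt "-1 -0.021 -0.12 -0.027 -0.03" --pt "-1 -0.028 -0.16 -0.036 -0.039" --pt "-1 -0.036 -0.2 -0.047 -0.039"

```text
time: 3.52
tool_pos: [0.5089, -0.0926, 0.2482]
ee_rot: [-0.488, 1.568, 2.867]
wrist_force: [0.9, -0.1, -3.6]
width: 0.05
```

Call:
send_rows --pt "-1 0 -0.027 0 0" --pt "-1 0 -0.054 0 0" --pt "-1 0 -0.054 0 0" --pt "-1 0 -0.054 0 0"

```text
time: 3.85
tool_pos: [0.4979, -0.0405, 0.2484]
ee_rot: [-0.1, 1.569, -3.025]
wrist_force: [-0.2, -0.5, -3.5]
width: 0.05
```

```bash
python3 -c "
from h import *
snap('wrist','w5.png')
delta([.50,-.04,.25],-77.7)
"
```

```text
now [ 0.4981 -0.0416  0.2483] ang -77.67 t 3.9 w 0.0496 F [ 0.1  0.2 -4.3] q [-0.2  -0.03  1.4  -0.    1.77  1.16]
delta [-0.0017 -0.0012 -0.0022] roll 0.0005
```

View pics/w5.png

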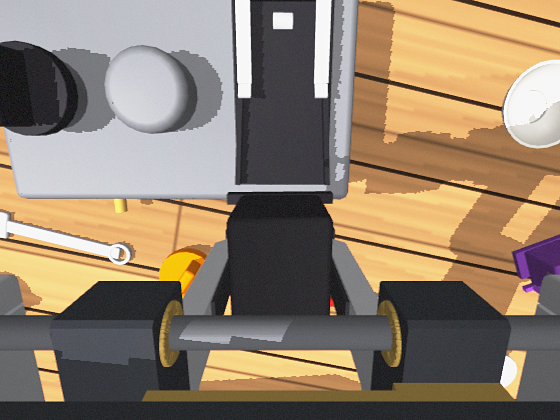

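Run:
```python
from h import *
s=load('w5')['image'][:,:,::-1]; cv2.imwrite('pics/w5c.png',cv2.resize(s[0:200,215:365],None,fx=3.9,fy=3.0,interpolation=cv2.INTER_CUBIC))
```

```text
(no output)
```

View pics/w5c.png

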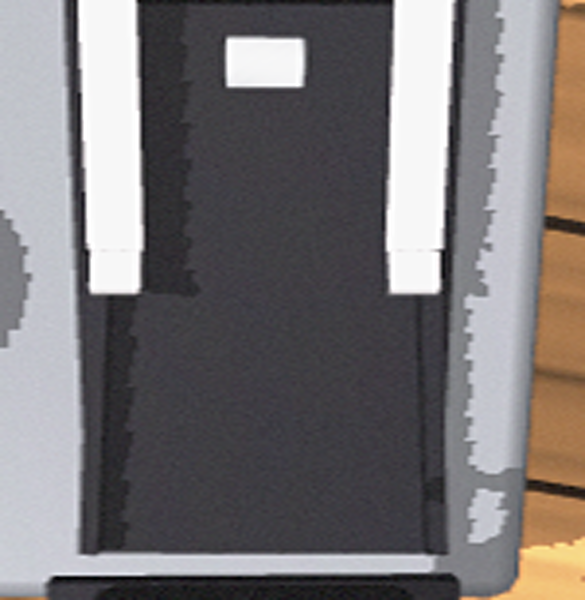

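Run:
```python
from h import *
np.set_printoptions(precision=4,suppress=True)
s=load('w5')
g=lambda x,y:(215+(x+.5)/3.9-.5,(y+.5)/3-.5)
R=lambda x,y,z:ray(s,*g(x,y),z)[:2]
ll=[R(139,20,.1195),R(143,245,.1195)];lr=[R(393,20,.1195),R(387,245,.1195)]
lo=[R(79,20,.1195),R(87,245,.1195)];ro=[R(455,20,.1195),R(443,245,.1195)]
for a,b in (ll,lr,lo,ro):
    d=a-b;print('lip edge',a,b,np.degrees(np.arctan2(d[1],d[0])))
print('gap',np.linalg.norm(ll[1]-lr[1]),np.linalg.norm(lo[1]-ro[1]))
print('mid far',(ll[0]+lr[0])/2,'near',(ll[1]+lr[1])/2, 'outer mid',(lo[0]+ro[0])/2,(lo[1]+ro[1])/2)
for z in(.104,.107):print('catch',[R(x,y,z) for x,y in((265,63),(265,38),(265,87))])
print('floor front',R(97,552,.104),R(430,552,.104))
print('lip start',R(115,250,.1195),R(115,293,.113),R(413,250,.1195))
print('stop',R(265,2,.104))
# gold lid etc: tank front edge
```

```text
lip edge [0.6583 0.0208] [0.6    0.0085] 11.975186041203955
lip edge [ 0.6701 -0.0331] [ 0.6121 -0.0462] 12.69554390249291
lip edge [0.6555 0.0336] [0.5973 0.021 ] 12.166595069014559
lip edge [ 0.673  -0.0463] [ 0.6148 -0.0587] 12.08577207450978
gap 0.05595541894353354 0.0816398751724791
mid far [ 0.6642 -0.0061] near [ 0.606  -0.0189] outer mid [ 0.6642 -0.0064] [ 0.606  -0.0189]
catch [array([ 0.6578, -0.0075]), array([ 0.6643, -0.006 ]), array([ 0.6515, -0.0089])]
catch [array([ 0.657 , -0.0076]), array([ 0.6634, -0.0062]), array([ 0.6507, -0.009 ])]
floor front [0.5035 0.0031] [ 0.5222 -0.0817]
lip start [0.5973 0.0145] [0.5857 0.013 ] [ 0.612  -0.0524]
stop [ 0.6736 -0.0039]
```

Measured from (282.9,21), lips and floor edges: the shoe yaw is about 12.25°. Catch, end stop and lip start agree on home ≈ (0.6407, −0.0114) and start ≈ (0.5576, −0.0294). The battery's centre sits about 2 mm behind the TCP.

```bash
python3 -c "
from h import *
delta([.5596,-.029,.155],-77.75)
"
```

```text
now [ 0.4981 -0.0416  0.2483] ang -77.67 t 3.9 w 0.0496 F [ 0.1  0.2 -4.3] q [-0.2  -0.03  1.4  -0.    1.77  1.16]
delta [ 0.0932  0.0008 -0.0629] roll 0.0014
```

Call:
send_rows --pt "-1 0.015 0.0 -0.03 0.001" --pt "-1 0.035 0.001 -0.063 0.001" --pt "-1 0.06 0.001 -0.063 0.001" --pt "-1 0.08 0.001 -0.063 0.001" --pt "-1 0.09 0.001 -0.063 0.001"

```text
time: 4.32
tool_pos: [0.5587, -0.0306, 0.1541]
ee_rot: [-0.286, 1.562, 3.067]
wrist_force: [-0.7, 0.3, -4.6]
width: 0.0498
```

```bash
python3 -c "
from h import *
delta([.5596,-.029,.130],-77.75)
snap('wrist','w6.png'); snap('scene','s6.png')
i=load('s6')['image'][:,:,::-1];cv2.imwrite('pics/s6c.png',cv2.resize(i[150:290,260:400],None,fx=4.2,fy=4.2,interpolation=cv2.INTER_CUBIC))
"
```

```text
now [ 0.5587 -0.0306  0.1541] ang -77.89 t 4.32 w 0.0498 F [-0.7  0.3 -4.6] q [-0.16  0.13  1.43 -0.    1.59  1.2 ]
delta [ 0.0241 -0.0013 -0.0014] roll -0.0024
```

View pics/w6.png

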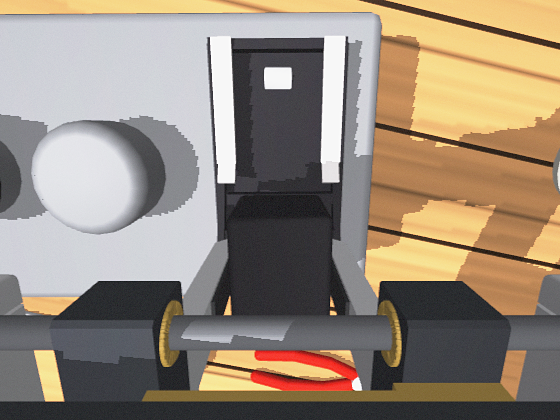

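View pics/s6c.png

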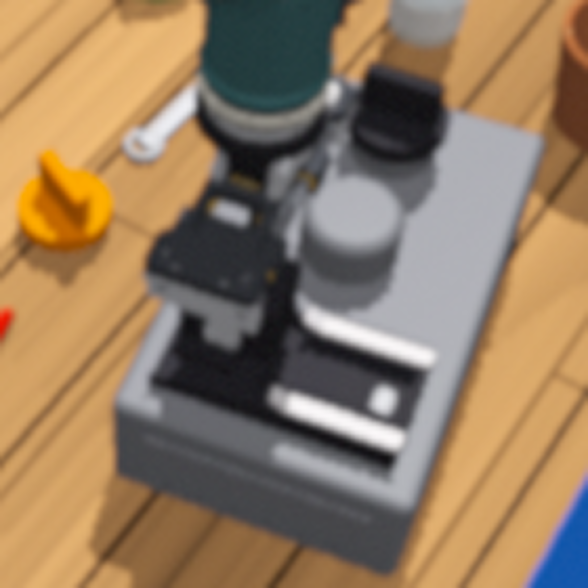

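Battery (280,250) lines up with the track (lips at 227 and 335). I'll refine home from this closer view and then lower.

Run:
```python
from h import *
np.set_printoptions(precision=4,suppress=True)
s=load('w6');i=s['image'][:,:,::-1]
cv2.imwrite('pics/w6c.png',cv2.resize(i[30:200,200:360],None,fx=4,fy=3.5,interpolation=cv2.INTER_CUBIC))
```

Call:
send_rows --pt "-1 0.01 -0.001 -0.001 -0.002" --pt "-1 0.018 -0.001 -0.001 -0.002" --pt "-1 0.022 -0.001 -0.001 -0.002" --pt "-1 0.022 -0.001 -0.001 -0.002"

```text
time: 4.75
tool_pos: [0.5607, -0.0282, 0.1368]
ee_rot: [-0.294, 1.57, 3.063]
wrist_force: [-0.4, 0.0, -3.7]
width: 0.0501
```

View pics/w6c.png

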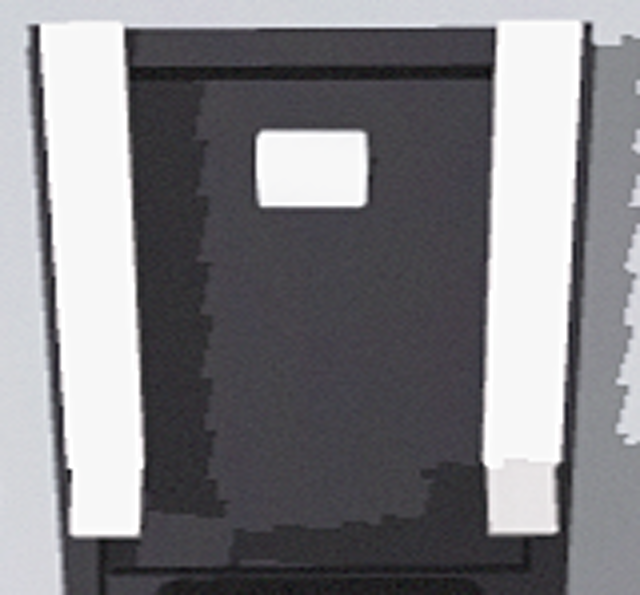

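Run:
```python
from h import *
np.set_printoptions(precision=4,suppress=True)
s=load('w6')
R=lambda x,y,z:ray(s,200+(x+.5)/4-.5,30+(y+.5)/3.5-.5,z)[:2]
X=np.array([.9772,.2122]);Y=np.array([-X[1],X[0]]);h=np.array([.6407,-.0114])
for n,p in dict(stop=R(312,78,.104),catch=R(312,168,.104),li=(R(144,450,.1195)+R(484,450,.1195))/2,lf=(R(125,30,.1195)+R(497,30,.1195))/2,flat=R(520,460,.1195)).items(): print(n,(p-h)@X,(p-h)@Y)
delta([.5596,-.029,.129],-77.75)
```

```text
stop 0.03365996467166193 0.00014310258120584266
catch 0.018102036232848225 0.00021276147141000536
li -0.033175617616788916 -3.259543703223851e-05
lf 0.038120242348596886 0.0001256286703554362
flat -0.03511705771894092 -0.03386647673154925
now [ 0.5607 -0.0282  0.1368] ang -77.67 t 4.75 w 0.0501 F [-0.4  0.  -3.7] q [-0.15  0.14  1.45 -0.    1.55  1.2 ]
delta [0.0078 0.0006 0.0012] roll 0.0013
```

Call:
send_rows --pt "-1 0.003 0.0005 0.001 0.001" --pt "-1 0.005 0.0005 0.001 0.001" --pt "-1 0.005 0.0005 0.001 0.001"

```text
time: 5.0
tool_pos: [0.5601, -0.0289, 0.1323]
ee_rot: [2.003, 1.571, -0.925]
wrist_force: [0.2, 0.6, -2.6]
width: 0.0498
```

```bash
python3 -c "
from h import *
delta([.5596,-.029,.129],-77.75)"
```

```text
now [ 0.5601 -0.0289  0.1323] ang -77.72 t 5.0 w 0.0498 F [ 0.2  0.6 -2.6] q [-0.15  0.14  1.46 -0.    1.54  1.2 ]
delta [0.0033 0.     0.0005] roll 0.0005
```

Call:
send_rows --pt "-1 0.002 0 0 0" --pt "-1 0.004 0 0 0" --pt "-1 0.004 0 0 0"

```text
time: 5.25
tool_pos: [0.56, -0.0288, 0.1279]
ee_rot: [-0.177, 1.57, -3.105]
wrist_force: [-0.5, -1.0, -3.2]
width: 0.05
```

```bash
python3 -c "
from h import *
delta([.5596,-.029,.129],-77.75)"
```

```text
now [ 0.56   -0.0288  0.1279] ang -77.72 t 5.25 w 0.05 F [-0.5 -1.  -3.2] q [-0.15  0.14  1.47 -0.    1.54  1.2 ]
delta [-0.0011  0.0001  0.0005] roll 0.0006
```

Call:
send_rows --pt "-1 0.001 0 0 0" --pt "-1 0.001 0 0 0"

```text
time: 5.42
tool_pos: [0.5602, -0.0288, 0.1279]
ee_rot: [2.582, 1.57, -0.345]
wrist_force: [-1.4, -0.5, -0.9]
width: 0.0498
```

Call:
send_rows --pt "-1 0.0 0 0 0" --pt "-1 0.0 0 0 0"

```text
time: 5.58
tool_pos: [0.5603, -0.0288, 0.1279]
ee_rot: [2.689, 1.57, -0.238]
wrist_force: [-1.2, 0.4, -1.2]
width: 0.0497
```

Call:
send_rows --pt "-1 0.0 0 -0.009 0" --pt "-1 0.0 0 -0.018 0" --pt "-1 0.0 0 -0.027 0" --pt "-1 0.0 0 -0.036 0" --pt "-1 0.0 0 -0.04 0"

```text
time: 6.0
tool_pos: [0.6005, -0.0203, 0.1279]
ee_rot: [1.781, 1.57, -1.146]
wrist_force: [-4.4, -0.7, 4.5]
width: 0.0501
```

```bash
cat >> h.py <<'E'
def rel():
    o=robot.get_obs();X=np.array([.9772,.2122]);Y=np.array([-X[1],X[0]]);d=o['tool_pos'][:2]-[.6407,-.0114];F=o['wrist_force'][:2]
    print('batt x',round(d@X-.002,4),'y',round(d@Y,4),'z',o['tool_pos'][2].round(4),'Fx',F@X,'Fy',F@Y,'Fz',o['wrist_force'][2],'T',o['wrist_torque'].round(2),o['time'])
E
python3 -c "
from h import *
rel();delta([.61,-.02,.128],-77.75)"
```

```text
batt x -0.0431 y -0.0002 z 0.1279 Fx -4.471339881433116 Fy 0.21905550469748233 Fz 4.545962103637402 T [-0.19  0.84  0.03] 6.0
now [ 0.6005 -0.0203  0.1279] ang -77.71 t 6.0 w 0.0501 F [-4.4 -0.7  4.5] q [-0.13  0.23  1.37 -0.    1.55  1.23]
delta [-0.0001  0.0017 -0.0093] roll 0.0008
```

Call:
send_rows --pt "-1 -0.0005 0 -0.006 0" --pt "-1 -0.0005 0 -0.012 0" --pt "-1 -0.0005 0 -0.018 0" --pt "-1 -0.0005 0 -0.024 0"

```text
time: 6.33
tool_pos: [0.6232, -0.0152, 0.1279]
ee_rot: [0.372, 1.57, -2.555]
wrist_force: [-6.4, -0.9, 5.1]
width: 0.0498
```

```bash
python3 -c "
from h import *
rel();delta([.61,-.02,.128],-77.75)"
```

```text
batt x -0.0199 y 0.0 z 0.1279 Fx -6.418544219878923 Fy 0.5029107230828435 Fz 5.054856253804323 T [-0.28  1.08 -0.  ] 6.3333
now [ 0.6232 -0.0152  0.1279] ang -77.72 t 6.33 w 0.0498 F [-6.4 -0.9  5.1] q [-0.12  0.28  1.31 -0.    1.56  1.24]
delta [-0.0001  0.0019  0.0139] roll 0.0005
```

Smooth so far. Now over the catch to the stop.

Call:
send_rows --pt "-1 -0.0005 0 -0.005 0" --pt "-1 -0.0005 0 -0.01 0" --pt "-1 -0.0005 0 -0.015 0" --pt "-1 -0.0005 0 -0.02 0" --pt "-1 -0.0005 0 -0.02 0"

```text
time: 6.75
tool_pos: [0.6428, -0.0108, 0.1279]
ee_rot: [-0.18, 1.57, -3.107]
wrist_force: [-0.2, 1.1, -1.8]
width: 0.0497
```

```bash
python3 -c "
from h import *
rel();delta([.6427,-.011,.128],-77.75)"
```

```text
batt x 0.0002 y 0.0001 z 0.1279 Fx 0.08083091313913142 Fy 1.1232810955313546 Fz -1.8118598307722662 T [-0.02  0.04 -0.02] 6.75
now [ 0.6428 -0.0108  0.1279] ang -77.71 t 6.75 w 0.0497 F [-0.2  1.1 -1.8] q [-0.1   0.32  1.25 -0.    1.57  1.25]
delta [-0.0001  0.0002  0.0001] roll 0.0007
```

The push force vanished at x≈0, so the catch has probably sprung. I'll push 2 mm further to feel the stop.

Call:
send_rows --pt "-1 0 0 -0.001 0" --pt "-1 0 0 -0.002 0" --pt "-1 0 0 -0.003 0" --pt "-1 0 0 -0.003 0"

```text
time: 7.08
tool_pos: [0.6431, -0.0107, 0.1282]
ee_rot: [-0.091, 1.566, -3.019]
wrist_force: [-6.4, -1.2, 2.2]
width: 0.0494
```

```bash
python3 -c "
from h import *
rel()"
```

```text
batt x 0.0005 y 0.0002 z 0.1282 Fx -6.545192979763263 Fy 0.17890072367617812 Fz 2.2174621383768125 T [-0.23  1.25 -0.09] 7.0833
```

Call:
send_rows --pt "-1 0 0 0.003 0" --pt "-1 0 0 0.003 0" --pt "0.3 0 0 0.003 0" --pt "0.3 0 0 0.003 0" --pt "0.3 0 0 0.003 0"

```text
time: 7.5
tool_pos: [0.6429, -0.0109, 0.1289]
ee_rot: [2.904, 1.569, -0.023]
wrist_force: [-0.0, -1.2, -0.4]
width: 0.0606
```

Call:
send_rows --pt "0.5 0 0 0 0" --pt "0.5 0 0 0 0" --pt "0.5 -0.03 0 0 0" --pt "0.5 -0.06 0 0 0" --pt "0.5 -0.09 0 0 0"

```text
time: 7.92
tool_pos: [0.6419, -0.0109, 0.2187]
ee_rot: [-0.31, 1.569, 3.045]
wrist_force: [0.1, -0.3, 0.4]
width: 0.0702
```

Call:
send_rows --pt "0.5 -0.03 0 0.03 0" --pt "0.5 -0.03 0 0.06 0" --pt "0.5 -0.03 0 0.06 0" --pt "0.5 -0.03 0 0.06 0"

```text
time: 8.25
tool_pos: [0.5832, -0.0239, 0.2495]
ee_rot: [2.831, 1.568, -0.097]
wrist_force: [-0.3, -0.5, 0.2]
width: 0.0703
```

```bash
python3 -c "
from h import *
rel();snap('wrist','w7.png');delta([.55,.194,.25],-77.75)"
```

```text
batt x -0.0608 y -0.0 z 0.2495 Fx -0.4162041735826323 Fy -0.38579830142731664 Fz 0.23943326672547416 T [-0.03 -0.    0.02] 8.25
now [ 0.5838 -0.0237  0.2485] ang -77.74 t 8.3 w 0.0704 F [ 0.4  0.3 -0.4] q [-0.14  0.16  1.21  0.    1.77  1.22]
delta [-0.0015 -0.2199 -0.0133] roll 0.0002
```

View pics/w7.png

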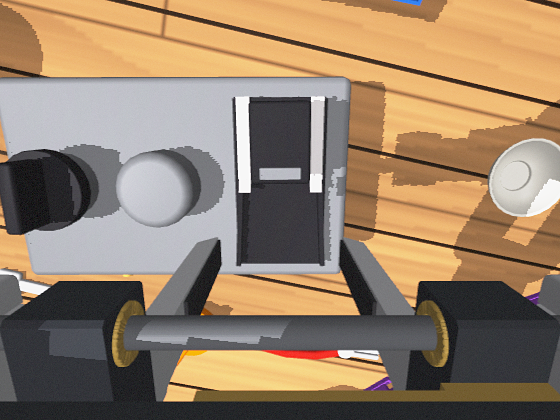

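The battery sits in the shoe (top face columns 249–313, ridge at row 174). I'll measure it.

Run:
```python
from h import *
s=load('w7');i=s['image'][:,:,::-1]
cv2.imwrite('pics/w7c.png',cv2.resize(i[85:275,225:345],None,fx=5,fy=3,interpolation=cv2.INTER_CUBIC))
X=np.array([.9772,.2122]);Y=np.array([-X[1],X[0]]);h=np.array([.6407,-.0114])
for u,v in ((281,184),(281,101),(281,174),(249,140),(312,140)):
    d=ray(s,u,v,.166)[:2]-h;print(u,v,d@X,d@Y)
```

```text
281 184 -0.033158949036626216 -0.0007826843139043744
281 101 0.031876903513050114 -0.0007489946354909383
281 174 -0.024879600972806032 -0.0007783954707077938
249 140 0.002343145655574566 0.02474854187064277
312 140 0.0023253252725592474 -0.025477318101655887
```

View pics/w7c.png

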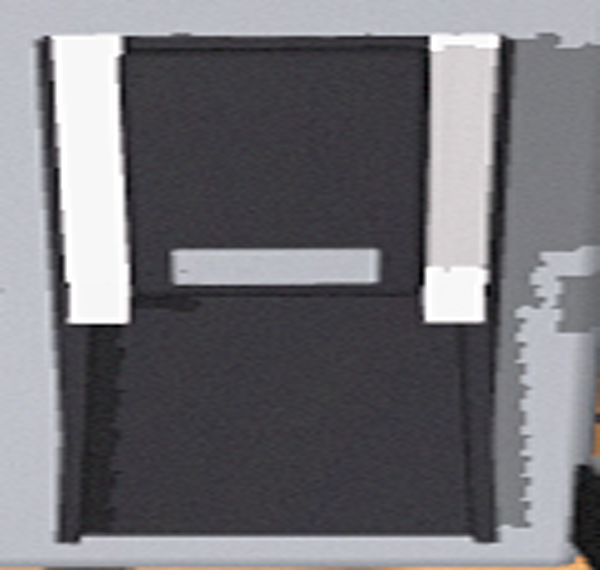

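Battery is home within about 1 mm. Next, the cap.

```bash
python3 -c "
from h import *
delta([.49,.18,.26],-77.75)"
```

```text
now [ 0.5838 -0.0237  0.2485] ang -77.74 t 8.3 w 0.0704 F [ 0.4  0.3 -0.4] q [-0.14  0.16  1.21  0.    1.77  1.22]
delta [-0.0116 -0.219   0.0483] roll 0.0002
```

Call:
send_rows --pt "0.0 -0.002 -0.04 0.009 0" --pt "0.0 -0.004 -0.08 0.018 0" --pt "0.0 -0.007 -0.12 0.027 0" --pt "0.0 -0.01 -0.16 0.036 0" --pt "0.0 -0.012 -0.2 0.045 0"

```text
time: 8.72
tool_pos: [0.497, 0.164, 0.2595]
ee_rot: [-0.25, 1.57, 3.106]
wrist_force: [1.2, -0.2, -0.3]
width: 0.0473
```

Call:
send_rows --pt "0.0 0 -0.019 0.003 0" --pt "0.0 0 -0.019 0.003 0" --pt "0.0 0 -0.019 0.003 0"

```text
time: 8.97
tool_pos: [0.4904, 0.1812, 0.2595]
ee_rot: [0.544, 1.57, -2.381]
wrist_force: [0.6, -0.4, -1.2]
width: 0.0468
```

```bash
python3 -c "
from h import *
s=snap('wrist','w8.png');delta([.55,.194,.25],-77.75)
i=s['image'][:,:,::-1];cv2.imwrite('pics/w8c.png',cv2.resize(i[60:220,200:360],None,fx=3.7,fy=3.7,interpolation=cv2.INTER_CUBIC))"
```

```text
now [0.4908 0.1802 0.2594] ang -77.67 t 9.02 w 0.0467 F [ 0.6  0.4 -0.2] q [ 0.24  0.02  1.33 -0.    1.79  1.6 ]
delta [ 0.0093 -0.0009 -0.0608] roll 0.0013
```

View pics/w8.png

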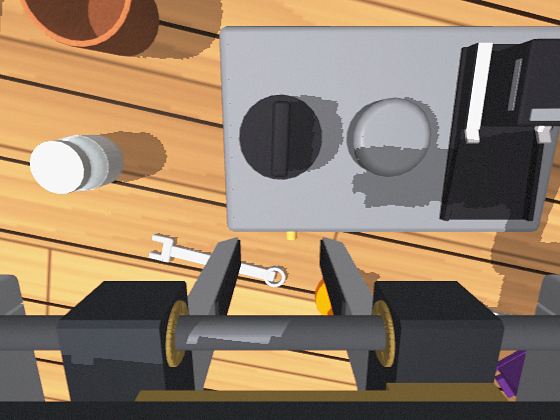

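View pics/w8c.png

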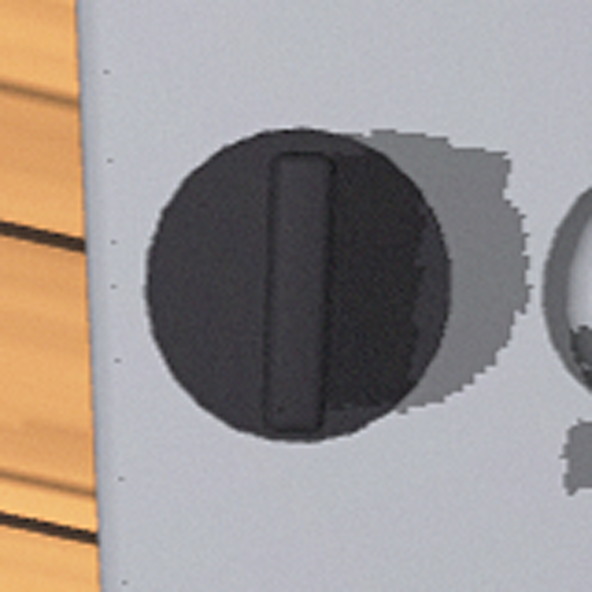

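Run:
```python
from h import *
np.set_printoptions(precision=4,suppress=True)
s=load('w8')
R=lambda x,y,z:ray(s,200+(x+.5)/3.7-.5,60+(y+.5)/3.7-.5,z)[:2]
print('disc',R(298.5,284,.138), np.linalg.norm(R(146,284,.138)-R(451,284,.138)))
P=np.array([R(*p,.176) for p in [(273,153),(335,155),(323,432),(263,430)]]);print(P,P.mean(0))
for i,j in((0,3),(1,2),(0,1)):
    d=P[i]-P[j];print(np.linalg.norm(d),np.degrees(np.arctan2(d[1],d[0])))
```

```text
disc [0.5516 0.1944] 0.07499115116743597
[[0.5776 0.2057]
 [0.58   0.1929]
 [0.5226 0.1825]
 [0.5202 0.1956]] [0.5501 0.1942]
0.058302033587705464 9.956388379031127
0.058335363242624685 10.272883644149083
0.01296983652629653 100.66233407209387
```

```bash
python3 -c "
from h import *
delta([.5508,.1943,.195],-79.8)"
```

```text
now [0.4908 0.1802 0.2594] ang -77.67 t 9.02 w 0.0467 F [ 0.6  0.4 -0.2] q [ 0.24  0.02  1.33 -0.    1.79  1.6 ]
delta [ 0.0643 -0.001  -0.0618] roll 0.0371
```

Call:
send_rows --pt "0.0 0.0 0 -0.03 0.02" --pt "0.0 0.02 -0.001 -0.062 0.037" --pt "0.0 0.045 -0.001 -0.062 0.037" --pt "0.0 0.062 -0.001 -0.062 0.037" --pt "0.0 0.062 -0.001 -0.062 0.037"

```text
time: 9.43
tool_pos: [0.5495, 0.1919, 0.1916]
ee_rot: [0.118, 1.559, -2.849]
wrist_force: [0.3, -0.9, -0.9]
width: 0.0469
```

```bash
python3 -c "
from h import *
snap('wrist','w9.png')
delta([.5508,.1943,.147],-79.8)"
```

```text
now [0.5502 0.1923 0.1947] ang -79.99 t 9.48 w 0.0469 F [0.2 0.9 0.5] q [ 0.24  0.17  1.3  -0.    1.68  1.64]
delta [ 0.0477 -0.0019 -0.0012] roll -0.0032
```

View pics/w9.png

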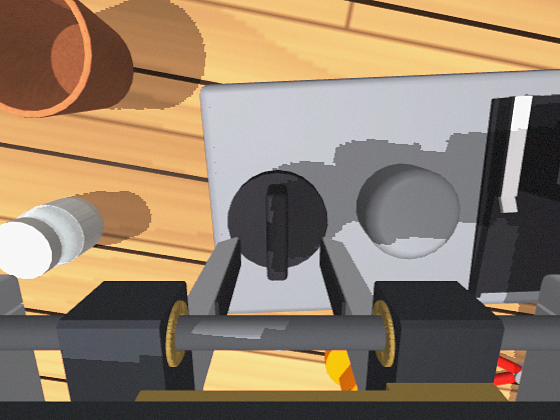

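The bar (277,232) is centred between the fingers. Descending and gripping.

Call:
send_rows --pt "0.0 0.015 -0.002 -0.001 -0.003" --pt "0.0 0.03 -0.002 -0.001 -0.003" --pt "0.0 0.04 -0.002 -0.001 -0.003" --pt "0.0 0.045 -0.002 -0.001 -0.003" --pt "0.0 0.045 -0.002 -0.001 -0.003"

```text
time: 9.9
tool_pos: [0.5511, 0.1957, 0.1529]
ee_rot: [0.248, 1.57, -2.714]
wrist_force: [-0.3, -0.6, -0.4]
width: 0.0471
```

```bash
python3 -c "
from h import *
snap('wrist','w10.png')
delta([.5508,.1943,.147],-79.8)"
```

```text
now [0.5514 0.196  0.1538] ang -79.7 t 9.95 w 0.0466 F [-0.2  0.5  0.6] q [ 0.24  0.18  1.37 -0.    1.59  1.64]
delta [0.0068 0.0015 0.0009] roll 0.0017
```

View pics/w10.png

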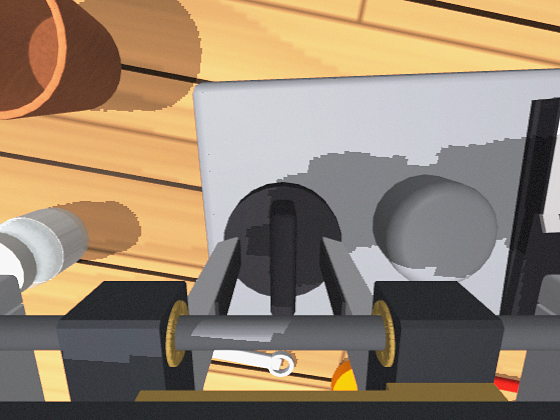

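Call:
send_rows --pt "0.0 0.006 0.0015 0.001 0.0" --pt "0.0 0.006 0.0015 0.001 0.0" --pt "-0.5 0.006 0.0015 0.001 0.0" --pt "-0.5 0.006 0.0015 0.001 0.0" --pt "-0.5 0.006 0.0015 0.001 0.0"

```text
time: 10.37
tool_pos: [0.5507, 0.1948, 0.1478]
ee_rot: [3.082, 1.57, 0.121]
wrist_force: [-0.2, -0.4, 1.2]
width: 0.0306
```

Call:
send_rows --pt "-1 0 0 0 0" --pt "-1 0 0 0 0" --pt "-1 0 0 0 0" --pt "-1 0 0 0 0"

```text
time: 10.7
tool_pos: [0.5507, 0.1942, 0.1475]
ee_rot: [1.858, 1.57, -1.104]
wrist_force: [0.6, -1.9, 0.7]
width: 0.0135
```

```bash
python3 -c "
from h import *
delta([.5508,.1943,.147],-79.8);print(robot.get_obs()['wrist_torque'])"
```

```text
now [0.5507 0.1942 0.1475] ang -79.68 t 10.7 w 0.0135 F [ 0.6 -1.9  0.7] q [ 0.24  0.18  1.38 -0.    1.58  1.63]
delta [ 0.0005 -0.     -0.0002] roll 0.002
[-0.28870102 -0.01289435  0.03476126]
```

Gripped. Trying counter-clockwise seen from above (negative roll), gently.

Call:
send_rows --pt "-1 0 0 0 -0.03" --pt "-1 0 0 0 -0.06" --pt "-1 0 0 0 -0.09" --pt "-1 0 0 0 -0.09"

```text
time: 11.03
tool_pos: [0.5508, 0.1943, 0.1475]
ee_rot: [2.126, 1.57, -0.745]
wrist_force: [0.9, -2.4, 1.1]
width: 0.0138
```

```bash
python3 -c "
from h import *
delta([.5508,.1943,.147],-79.8);print(robot.get_obs()['wrist_torque'])"
```

```text
now [0.5508 0.1943 0.1475] ang -74.5 t 11.03 w 0.0138 F [ 0.9 -2.4  1.1] q [ 0.24  0.18  1.38 -0.    1.58  1.54]
delta [ 0.0005  0.     -0.    ] roll 0.0924
[-0.28357492 -0.15159289  0.01090938]
```

Call:
send_rows --pt "-1 0 0 0 -0.05" --pt "-1 0 0 0 -0.1" --pt "-1 0 0 0 -0.15" --pt "-1 0 0 0 -0.15"

```text
time: 11.37
tool_pos: [0.5508, 0.1946, 0.1476]
ee_rot: [2.662, 1.57, -0.059]
wrist_force: [0.7, -0.4, 0.7]
width: 0.014
```

```bash
python3 -c "
from h import *
delta([.5508,.1943,.147],-79.8);print(robot.get_obs()['wrist_torque'])"
```

```text
now [0.5508 0.1946 0.1476] ang -65.92 t 11.37 w 0.014 F [ 0.7 -0.4  0.7] q [ 0.24  0.18  1.38 -0.    1.58  1.39]
delta [0.0006 0.0003 0.0001] roll 0.2423
[-0.13677286 -0.1552466   0.02768455]
```

Call:
send_rows --pt "-1 0 0 0 -0.04" --pt "-1 0 0 0 -0.08" --pt "-1 0 0 0 -0.12" --pt "-1 0 0 0 -0.15" --pt "-1 0 0 0 -0.15"

```text
time: 11.78
tool_pos: [0.5504, 0.1945, 0.1475]
ee_rot: [0.687, 1.57, -1.885]
wrist_force: [-0.5, -1.4, 1.6]
width: 0.0137
```

```bash
python3 -c "
from h import *
snap('wrist','w11.png')
delta([.5508,.1943,.147],-79.8);print(robot.get_obs()['wrist_torque'])"
```

```text
now [0.5504 0.1945 0.1475] ang -57.44 t 11.83 w 0.0139 F [-0.2 -1.5  1.6] q [ 0.24  0.18  1.38 -0.    1.58  1.25]
delta [ 0.0005  0.0004 -0.0003] roll 0.3903
[-0.2782233   0.13334087  0.04961631]
```

View pics/w11.png

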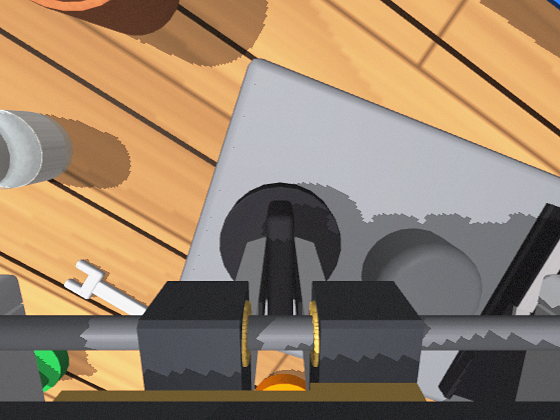

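It has turned 22°, past the wrong-way limit, and the bar follows the fingers. So the thread is right-handed and I'll carry on counter-clockwise.

Call:
send_rows --pt "-1 0 0 0 -0.08" --pt "-1 0 0 0 -0.16" --pt "-1 0 0 0 -0.24" --pt "-1 0 0 0 -0.32" --pt "-1 0 0 0 -0.4"

```text
time: 12.25
tool_pos: [0.5509, 0.1946, 0.1475]
ee_rot: [2.087, 1.57, -0.083]
wrist_force: [-0.3, -0.5, 1.6]
width: 0.0136
```

Call:
send_rows --pt "-1 0 0 0 -0.04" --pt "-1 0 0 0 -0.08" --pt "-1 0 0 0 -0.12" --pt "-1 0 0 0 -0.12"

```text
time: 12.58
tool_pos: [0.5505, 0.1944, 0.1475]
ee_rot: [0.611, 1.57, -1.442]
wrist_force: [-0.2, -1.7, 2.5]
width: 0.0136
```

```bash
python3 -c "
from h import *
delta([.5508,.1943,.147],-79.8);print(robot.get_obs()['wrist_torque'])"
```

```text
now [0.5505 0.1944 0.1475] ang -27.6 t 12.58 w 0.0136 F [-0.2 -1.7  2.5] q [ 0.24  0.18  1.38 -0.    1.58  0.72]
delta [ 0.0005  0.0003 -0.0001] roll 0.9111
[-0.38450684  0.03453377  0.08173407]
```

Call:
send_rows --pt "-1 0 0 0 -0.04" --pt "-1 0 0 0 -0.08" --pt "-1 0 0 0 -0.1" --pt "-1 0 0 0 -0.1"

```text
time: 12.92
tool_pos: [0.5506, 0.1941, 0.1476]
ee_rot: [0.698, 1.57, -1.255]
wrist_force: [0.5, -3.3, 2.1]
width: 0.0137
```

```bash
python3 -c "
from h import *
delta([.5508,.1943,.147],-79.8);print(robot.get_obs()['wrist_torque'])"
```

```text
now [0.5506 0.1941 0.1476] ang -21.9 t 12.92 w 0.0137 F [ 0.5 -3.3  2.1] q [ 0.24  0.18  1.38 -0.    1.58  0.62]
delta [ 0.0006  0.0001 -0.0002] roll 1.0106
[-0.65917609 -0.02712026 -0.07919121]
```

Call:
send_rows --pt "-1 0 0 0 -0.03" --pt "-1 0 0 0 -0.06" --pt "-1 0 0 0 -0.08" --pt "-1 0 0 0 -0.08"

```text
time: 13.25
tool_pos: [0.5508, 0.1941, 0.1475]
ee_rot: [0.939, 1.569, -0.934]
wrist_force: [1.1, -4.1, 2.7]
width: 0.0138
```

```bash
python3 -c "
from h import *
delta([.5508,.1943,.147],-79.8);print(robot.get_obs()['wrist_torque'])"
```

```text
now [0.5508 0.1941 0.1475] ang -17.28 t 13.25 w 0.0138 F [ 1.1 -4.1  2.7] q [ 0.24  0.18  1.38 -0.    1.58  0.54]
delta [ 0.0005 -0.0001 -0.0002] roll 1.0911
[-0.8641024  -0.21065337 -0.01976541]
```

Call:
send_rows --pt "-1 0 0 0 -0.03" --pt "-1 0 0 0 -0.06" --pt "-1 0 0 0 -0.08" --pt "-1 0 0 0 -0.08"

```text
time: 13.58
tool_pos: [0.5511, 0.1941, 0.1476]
ee_rot: [1.197, 1.569, -0.596]
wrist_force: [2.5, -5.2, 1.4]
width: 0.0134
```

```bash
python3 -c "
from h import *
snap('wrist','w12.png')
delta([.5508,.1943,.147],-79.8);print(robot.get_obs()['wrist_torque'])"
```

```text
now [0.5511 0.1942 0.1476] ang -12.73 t 13.63 w 0.0137 F [ 1.5 -5.1  2.2] q [ 0.24  0.18  1.38 -0.    1.58  0.46]
delta [ 0.0006 -0.0003 -0.0001] roll 1.1706
[-0.95954786 -0.45859195 -0.27855968]
```

View pics/w12.png

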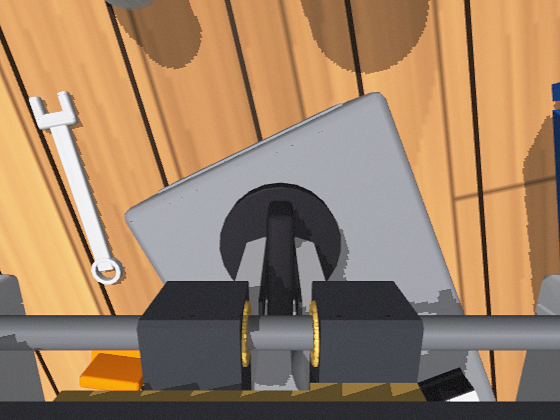

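The z-torque is rising at about 67° turned, which looks like the stop. One small nudge, then a gentle lift.

Call:
send_rows --pt "-1 0 0 0 -0.02" --pt "-1 0 0 0 -0.04" --pt "-1 0 0 0 -0.04"

```text
time: 13.88
tool_pos: [0.5511, 0.1942, 0.1476]
ee_rot: [1.276, 1.569, -0.477]
wrist_force: [2.1, -4.3, 1.9]
width: 0.0138
```

```bash
python3 -c "
from h import *
delta([.5508,.1943,.147],-79.8);print(robot.get_obs()['wrist_torque'])"
```

```text
now [0.5511 0.1942 0.1476] ang -10.44 t 13.88 w 0.0138 F [ 2.1 -4.3  1.9] q [ 0.24  0.18  1.38 -0.    1.58  0.42]
delta [ 0.0006 -0.0003 -0.    ] roll 1.2106
[-0.94269273 -0.46545514 -0.54353725]
```

Call:
send_rows --pt "-1 -0.002 0 0 0" --pt "-1 -0.004 0 0 0" --pt "-1 -0.006 0 0 0" --pt "-1 -0.008 0 0 0"

```text
time: 14.22
tool_pos: [0.5508, 0.1941, 0.1483]
ee_rot: [-0.91, 1.567, -2.663]
wrist_force: [10.0, -3.0, -23.1]
width: 0.0138
```

```bash
python3 -c "
from h import *
delta([.5508,.1943,.147],-79.8);print(robot.get_obs()['wrist_torque'])"
```

```text
now [0.5508 0.1941 0.1483] ang -10.46 t 14.22 w 0.0138 F [ 10.   -3.  -23.1] q [ 0.24  0.18  1.38 -0.    1.59  0.42]
delta [ 0.0013 -0.     -0.0002] roll 1.2102
[-0.43269187 -2.46207958 -0.3565148 ]
```

Lift resisted (23 N), so it isn't released yet. Relax the lift, ease the side load and turn a bit further.

Call:
send_rows --pt "-1 0.004 0 0.0005 0" --pt "-1 0.008 0 0.001 0" --pt "-1 0.008 0 0.0015 -0.02" --pt "-1 0.008 0 0.0015 -0.04" --pt "-1 0.008 0 0.0015 -0.06"

```text
time: 14.63
tool_pos: [0.5509, 0.194, 0.1485]
ee_rot: [2.31, 1.568, 0.619]
wrist_force: [2.1, -0.9, 4.9]
width: 0.0143
```

```bash
python3 -c "
from h import *
s=snap('wrist','w13.png')
delta([.5508,.1943,.147],-79.8);print(robot.get_obs()['wrist_torque'])
i=s['image'][:,:,::-1];cv2.imwrite('pics/w13c.png',cv2.resize(i[170:320,200:360],None,fx=4,fy=4,interpolation=cv2.INTER_CUBIC))"
```

```text
now [0.5509 0.1939 0.1486] ang -6.85 t 14.68 w 0.0145 F [ 1.5 -0.6  5.2] q [0.24 0.18 1.38 0.   1.58 0.36]
delta [ 0.0016 -0.0002 -0.0003] roll 1.2733
[-0.35331457 -0.46358578 -0.7716396 ]
```

View pics/w13c.png

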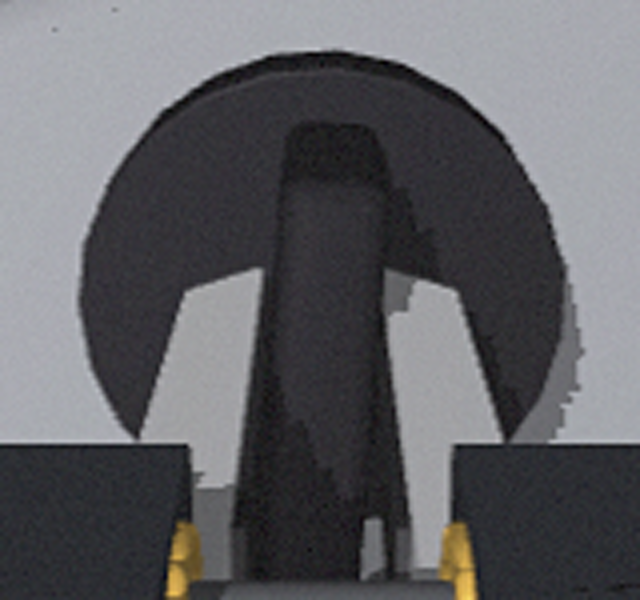

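Call:
send_rows --pt "-1 -0.002 0 0 0" --pt "-1 -0.004 0 0 0" --pt "-1 -0.006 0 0 0"

```text
time: 14.93
tool_pos: [0.5506, 0.1937, 0.149]
ee_rot: [-1.743, 1.569, 2.849]
wrist_force: [9.8, 1.8, -19.1]
width: 0.0145
```

```bash
python3 -c "
from h import *
delta([.5508,.1943,.147],-79.8);print(robot.get_obs()['wrist_torque'])"
```

```text
now [0.5506 0.1937 0.149 ] ang -6.92 t 14.93 w 0.0145 F [  9.8   1.8 -19.1] q [0.24 0.18 1.38 0.   1.58 0.36]
delta [ 0.002   0.0002 -0.0006] roll 1.272
[ 0.11793943 -2.31286478 -0.60198791]
```

The torque has built steadily since about 65°, so the cap is at its stop and wedged by my twist. I'll relax the lift, back the twist off so little torque remains, and lift again.

Call:
send_rows --pt "-1 0.003 0 0 0" --pt "-1 0.005 0 0 0.03" --pt "-1 0.005 0 0 0.06" --pt "-1 0.005 0 0 0.06"

```text
time: 15.27
tool_pos: [0.5508, 0.1938, 0.1486]
ee_rot: [2.294, 1.569, 0.543]
wrist_force: [3.5, -0.8, 1.8]
width: 0.0138
```

```bash
python3 -c "
from h import *
delta([.5508,.1943,.147],-79.8);print(robot.get_obs()['wrist_torque'])"
```

```text
now [0.5508 0.1938 0.1486] ang -10.33 t 15.27 w 0.0138 F [ 3.5 -0.8  1.8] q [0.24 0.18 1.38 0.   1.58 0.42]
delta [ 0.0016 -0.0001 -0.0005] roll 1.2125
[-0.24524442 -0.88925614 -0.3460609 ]
```

Call:
send_rows --pt "-1 0 0 0 0.02" --pt "-1 0 0 0 0.03" --pt "-1 -0.003 0 0 0.03" --pt "-1 -0.006 0 0 0.03"

```text
time: 15.6
tool_pos: [0.5505, 0.1934, 0.1513]
ee_rot: [-1.078, 1.57, -2.859]
wrist_force: [8.5, -0.3, -8.9]
width: 0.0137
```

```bash
python3 -c "
from h import *
delta([.5508,.1943,.147],-79.8);print(robot.get_obs()['wrist_torque'])"
```

```text
now [0.5505 0.1934 0.1513] ang -12.04 t 15.6 w 0.0137 F [ 8.5 -0.3 -8.9] q [ 0.24  0.18  1.38 -0.    1.59  0.45]
delta [ 0.0043  0.0001 -0.001 ] roll 1.1827
[-0.05079036 -1.9907647  -0.20434649]
```

Call:
send_rows --pt "-1 -0.001 0.001 0 0" --pt "-1 -0.003 0.001 0 0" --pt "-1 -0.005 0.001 0 0"

```text
time: 15.85
tool_pos: [0.5506, 0.1931, 0.1558]
ee_rot: [-1.217, 1.567, -2.997]
wrist_force: [5.7, -0.7, -6.0]
width: 0.0139
```

```bash
python3 -c "
from h import *
delta([.5508,.1943,.147],-79.8);print(robot.get_obs()['wrist_torque'])
s=snap('wrist','w14.png');i=s['image'][:,:,::-1];cv2.imwrite('pics/w14c.png',cv2.resize(i[170:320,200:360],None,fx=4,fy=4,interpolation=cv2.INTER_CUBIC))"
```

```text
now [0.5506 0.1931 0.1558] ang -12.02 t 15.85 w 0.0139 F [ 5.7 -0.7 -6. ] q [0.24 0.18 1.37 0.   1.6  0.45]
delta [ 0.0088 -0.     -0.0012] roll 1.183
[-0.10200658 -1.31987241 -0.06742412]
```

View pics/w14c.png

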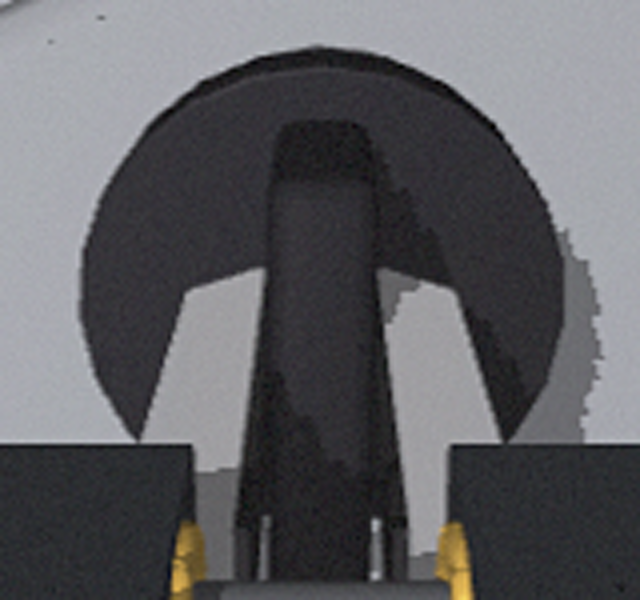

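The disc keeps the same size in view while its shadow moves, so the cap is coming up with the tool. Lifting on.

Call:
send_rows --pt "-1 -0.008 0.001 0 0" --pt "-1 -0.02 0.001 -0.0005 0" --pt "-1 -0.035 0.001 -0.001 0" --pt "-1 -0.05 0.001 -0.001 0" --pt "-1 -0.065 0.001 -0.001 0"

```text
time: 16.32
tool_pos: [0.5509, 0.1943, 0.226]
ee_rot: [-1.639, 1.568, 2.864]
wrist_force: [0.5, 0.0, -1.2]
width: 0.0135
```

Call:
send_rows --pt "-1 -0.012 0 0 0" --pt "-1 -0.024 0 0 0" --pt "-1 -0.03 0 0 0" --pt "-1 -0.03 0 0 0" --pt "-1 -0.03 0 0 0"

```text
time: 16.73
tool_pos: [0.5522, 0.1939, 0.2544]
ee_rot: [-1.475, 1.57, 3.027]
wrist_force: [1.3, -0.4, -1.4]
width: 0.014
```

Call:
send_rows --pt "-1 0 0 0 0" --pt "-1 0 0 0 0" --pt "-1 0 0 0 0"

```text
time: 16.98
tool_pos: [0.552, 0.1937, 0.2532]
ee_rot: [-1.086, 1.569, -2.868]
wrist_force: [0.3, -0.1, -1.8]
width: 0.0135
```

```bash
python3 -c "
from h import *
delta([.5508,.1943,.25],-79.8);print(robot.get_obs()['wrist_torque'])
s=snap('wrist','w15.png');s=snap('scene','s15.png');i=s['image'][:,:,::-1];cv2.imwrite('pics/s15c.png',cv2.resize(i[80:290,260:420],None,fx=3.6,fy=2.8,interpolation=cv2.INTER_CUBIC))"
```

```text
now [0.552  0.1937 0.2532] ang -12.06 t 16.98 w 0.0135 F [ 0.3 -0.1 -1.8] q [ 0.24  0.16  1.19 -0.    1.79  0.45]
delta [ 0.0032 -0.0013 -0.0004] roll 1.1823
[-0.0242173  -0.05917313  0.04774554]
```

View pics/w15.png

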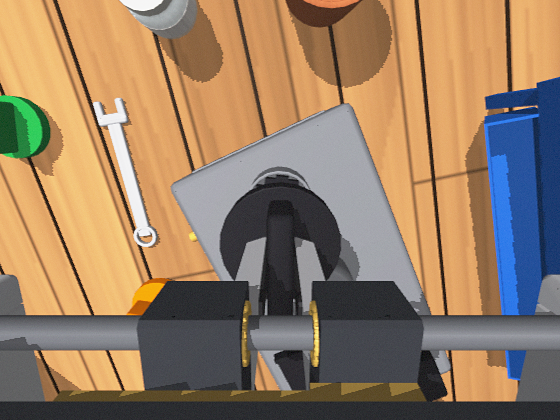

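View pics/s15c.png

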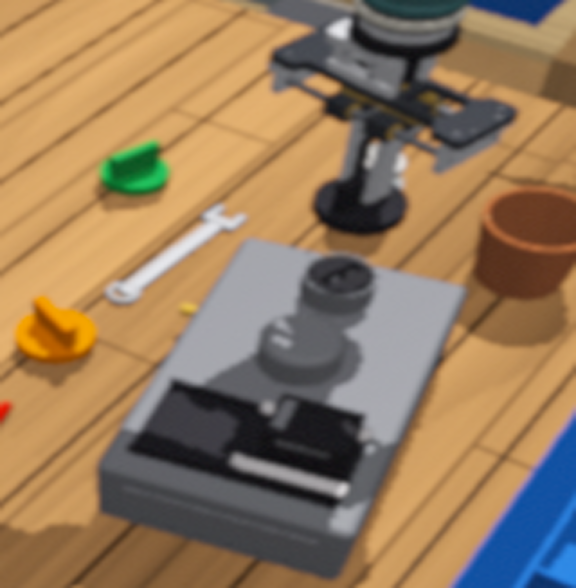

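The cap is held level above the open neck, with a grip-point height of about 0.13 m above the seat. The battery is still in the shoe and the tools are undisturbed. Handing in.

```bash
python3 -c "
from h import *
o=robot.get_obs();print(o['qvel'].round(3),o['time'])
robot.close_job()"
```

```text
[ 0.001 -0.002 -0.005  0.001 -0.    -0.002] 17.0833
the job is handed in; nothing more can be done
```

The battery is home in the shoe and let go, and the cap is off and held upright above its neck. I handed the job in at about 17 s of the 67 s; it reports no verdict.

- **Battery:** I slid the black battery along the shoe until the push force dropped to nothing at home, then met the end stop about 0.3 mm further on. After release, the picture put it within about 1 mm of home. I did not read the catch itself or tug the battery back; that it sprang up is inferred from the force drop and the stop.
- **Cap:** The thread is right-handed. I tried counter-clockwise first and it turned freely past 17°, so I never turned it the other way. It reached its stop at roughly 65°.
- **Lifting it off:** The first two lifts were resisted (19–23 N) because I was still twisting against the stop. Backing the twist off freed it. The fingers slid about 1 mm up the bar in the process.
- **Last checks:** The cap is level in the gripper, about 0.13 m above its seat and within about 2 mm of the neck's axis by tool position. The arm was at rest. The last pictures show the battery still in the shoe and the bystanders in view looking undisturbed; I did not measure their positions.

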